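# Push the stray pistons home in the row

## Task

Two of the four pistons on the mechanic's trolley stand out in front of their V stops. Push each one along the surface, straight into the empty stop ahead of it, until it is fully home against both faces and the four stand in one row. Use the outside of the fingers and keep the pistons upright: do not grip or lift them, and leave the two pistons already home, the springs and everything else where they are.

Things in the scene. Friction and masses are not known exactly. Their poses are not given: they have to be found in the camera images.
- piston_a: Stray piston: aluminium cylinder 64 mm in diameter and 50 mm tall, standing upright crown up, ring grooves near the top, 0.2 to 0.4 kg, slides on the rubber top. Origin at the centre of its underside, z up. At the start it stands 60 to 130 mm out in front of (-x of) the empty stop1, up to 15 mm off to the side; its home is stop1.
- piston_b: The other stray piston: aluminium cylinder 64 mm in diameter and 50 mm tall, standing upright crown up, ring grooves near the top, 0.2 to 0.4 kg, slides on the rubber top. Origin at the centre of its underside, z up. Likewise out in front of the empty stop2, its home.
- piston_c: A like piston: aluminium cylinder 64 mm in diameter and 50 mm tall, standing upright crown up, ring grooves near the top, 0.2 to 0.4 kg, slides on the rubber top. Origin at the centre of its underside, z up. Already home in stop3; stays there.
- piston_d: A like piston: aluminium cylinder 64 mm in diameter and 50 mm tall, standing upright crown up, ring grooves near the top, 0.2 to 0.4 kg, slides on the rubber top. Origin at the centre of its underside, z up. Already home in stop4; stays there.
- stop1_seat (a point): Seat of V stop 1: point on the work surface where the axis of a fully home piston stands. The stop: two fixed upright steel plates (51 mm long, 6 thick, 28 high) that meet in a 90-degree V that opens to the point's -x (roughly to the robot); both touch the home piston, at 45 degrees either side of +x. 
- stop2_seat (a point): Seat of stop2, the home of piston_b; the same as stop1. The four stops stand in one straight row, 105 mm apart, facing the same way, along a low rail (12 mm high) behind them; the order of stop1 to stop4 in the row varies.
- stop3_seat (a point): Seat of stop3, the home of piston_c; the same as stop1.
- stop4_seat (a point): Seat of stop4, the home of piston_d; the same as stop1.
- spring_a: Valve spring standing on end, 28 mm in diameter, 40 mm tall, 75 to 130 mm in front of stop3. Origin at the centre of its underside. To be left alone.
- spring_b: Valve spring like spring_a, in front of stop4. To be left alone.
- jar: Jar, 68 mm in diameter, 85 mm tall, at the left side. Origin under its centre. To be left alone.
- spray: Can, 54 mm in diameter, 150 mm tall, at the right side. Origin under its centre. To be left alone.
- screwdriver: Screwdriver lying at the left side, near the robot. To be left alone.
- wrench: Wrench lying at the right side. To be left alone.
- socket: Steel socket standing at the left side, 26 mm in diameter, 36 mm tall. Origin under its centre. To be left alone.
Things that resemble listed ones, but are neither listed nor needed, are in the scene too. Leave any brown or purple look-alike of the piston_b alone.

How it is judged:
By the outcome, as a careful person would: the job done as asked, in the order asked, and still so for the second after the job is handed in, with the robot touching nothing.
It also fails if it takes over 45 s, if anything falls off the work surface, if the arm or the gripper's body presses on something with over 40 N, if the wrist force passes 120 N, or if a joint passes its speed limit or range.

## Robot

A 7-joint arm with a two-finger parallel gripper is mounted at the origin on the work surface. World frame = base frame: x ahead of the robot, y to its left, z up, the work surface at z = 0. Lengths are in m, angles in rad, forces in N, time in s.
With the tool pointing down it reaches from about 0.425 to 0.875 m from the base axis. Payload 4.7 kg.
Tool frame: the origin (TCP) lies between the finger pads; the fingertips stand 11 mm ahead of it and the grasp point (between the pads) lies 8 mm behind it; z points along the fingers, y is the direction in which the jaws open and shut (so a half turn about z gives the same grasp; the last joint's range is limited). The gripper opens to 87 mm and grips with 3 to 60 N. Pads are 19 mm wide; open, the fingers measure 117 mm over their backs; the gripper's body (75 mm by 190 mm) begins 51 mm behind the grasp point.
Start: joints at [-1.13, 0.321, -0.07, 1.45, 0.023, 1.371, -0.057], TCP at [0.269, 0.592, 0.212] pointing down, gripper open.
Joint ranges: [-2.86, 2.86], [-0.3, 2.09], [-1.38, 1.24], [0.06, 2.45], [-1.56, 4.7], [0.09, 2.05], [-2.69, 2.69]. Speed limits (rad/s): [2.57, 2.57, 3.14, 3.14, 3.14, 3.14, 3.14].

## Interface

Orientations are given as a rotation vector (axis times angle).
In Python, from bench import ctrl gives the robot as it stands.
- The arm moves only by the tool servo_tool, never from a script. Its argument "series" is a list of rows, each an object with "travel": the shift along the tool's x, y, z in m, a list of three; "angular": the turn, a rotation vector about the tool's x, y, z in rad, a list of three. A call has 1 to 5 rows; each row shifts and turns the commanded pose from where the row before left it, along the tool's axes as they then stand; what a row does not reach is not made up. A row lasts 1/10 s, in which the tool goes at most 50 mm and 8.59 degrees, less where a joint would pass 70% of its speed; a pose out of reach is approached as far as the arm can. A call with a gripper value outside its range is refused whole. "claw" is the finger opening in m, from 0 to 0.087, set as the call begins (left out, the last holds). The fingers move at their own pace and stop on an object; "squeeze" is the grip in N (left out, the last holds). Time passes only in rows, so rows that do not move let the fingers close. It gives the time, the measured TCP pose, the force and the opening at its end, in the units of the state.
- ctrl.get_state(): the state, without advancing time (a new reading comes with each control period).
- ctrl.get_image(name): name is "scene" or "top"; returns the picture (384x512x3 uint8, red, green, blue); there is no depth.
- ctrl.calibration(name): a dict with "fx", "fy", "cx", "cy" (pixels), "distortion" ([k1, k2, p1, p2, k3] as OpenCV has them; the pictures are not rectified), "rvec" (rotation vector, rad) and "tvec" (3), from world to camera coordinates, as OpenCV has them. Camera axes: x right, y down, z forward; pixel columns grow to the right and rows downward; lengths in m; the calibration is good to about 2 mm. A picture is of the moment at which its call begins. calibration takes no time and is no camera call.
- ctrl.close_job(): hands the job in, once; it reports no verdict.
The state is a dict: "time": time; "joint_positions": joint angles; "qd": joint speeds; "joint_torque": joint torques, N m; "position": TCP position; "tool_rot": TCP orientation; "ft_force": force on the tool from outside, world axes, zero at the start; "torque": the same for the moment, N m; "grip_width": opening from 0.0 (shut) to 1.0 (fully open).
Only numpy, scipy, OpenCV 4.12 (cv2) and the standard library are available. Lean on these libraries where they do the work, as an engineer would, in place of code of your own. Each camera call takes 0.05 s, during which the arm holds its last target.

## Working session

There is one attempt and no reset: what is moved stays moved. The work goes in short steps, Python scripts to look and compute and a tool call to move; the robot and the scene stay as the last step left them, time stands still between calls to the robot, and variables do not carry over. Pictures are saved under pics/ and viewed, and the job is handed in when it is done.

Besides the shell and the picture viewer there is one more tool, called after ">>>" as name(argument=value, ...) on one line, values as JSON. servo_tool: Moves the arm, as the interface text tells. Its arguments: {"type":"object","properties":{"series":{"type":"array","items":{"type":"object","properties":{"travel":{"type":"array","items":{"type":"number"}},"angular":{"type":"array","items":{"type":"number"}}}}},"claw":{"type":"number"},"squeeze":{"type":"number"}},"required":["series"]}

```bash
mkdir -p pics; ls; python3 - <<'E'
from bench import ctrl
import cv2
for n in("scene","top"):
    im=ctrl.get_image(n); cv2.imwrite(f"pics/{n}0.png",cv2.cvtColor(im,cv2.COLOR_RGB2BGR))
    print(ctrl.calibration(n))
s=ctrl.get_state();print(s)
E
```

```text
pics
{'fx': 395.77700986660534, 'fy': 395.77700986660534, 'cx': 252.42259703647815, 'cy': 194.0025515742637, 'distortion': array([0.02104401, 0.        , 0.        , 0.        , 0.        ]), 'rvec': array([ 2.37352622,  0.72323692, -0.26167139]), 'tvec': array([-0.40047315, -0.19886908,  1.37252181])}
{'fx': 455.76662537804776, 'fy': 455.76662537804776, 'cx': 254.09655699241426, 'cy': 191.20150828507553, 'distortion': array([-0.13960399,  0.        ,  0.        ,  0.        ,  0.        ]), 'rvec': array([ 2.08978536, -2.12734466,  0.22515148]), 'tvec': array([-0.03052257,  0.49780753,  1.45953631])}
{'time': 0.1, 'joint_positions': array([-1.12987295,  0.32178682, -0.07009205,  1.45155537,  0.02261236,
        1.37081607, -0.05691972]), 'qd': array([-0.0007286 , -0.0034754 , -0.0001271 , -0.00175187,  0.00042545,
       -0.00078754,  0.00128144]), 'joint_torque': array([-4.11829069e-04, -4.92571056e+01, -4.05952670e-01, -3.13400781e+01,
       -6.40306086e-02,  3.95368994e-02,  6.81190750e-05]), 'position': array([0.26891675, 0.5911888 , 0.21104514]), 'tool_rot': array([-6.65289441e-01, -3.07005874e+00,  2.75994448e-03]), 'ft_force': array([-0.76613211, -0.21529118,  0.72471766]), 'torque': array([ 0.01367068, -0.04797016, -0.04034962]), 'grip_width': 0.9982613620635523}
```

View pics/scene0.png

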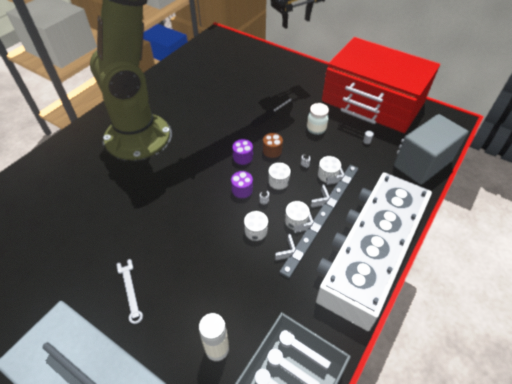

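View pics/top0.png

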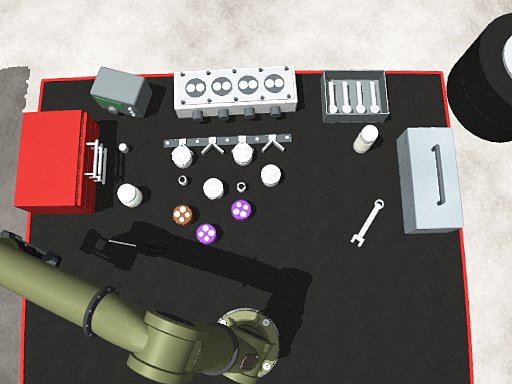

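The top view shows the row as a home piston (182,155), an empty V (212,145), a home piston (242,152) and an empty V (272,143). The candidates for the strays are:
- White (213,188) and white (270,175), both out in front of empty Vs. I choose these two.
- White at home (182,155) and (242,152), not to be moved.
- Look-alikes: brown (182,214), purple (241,210) and purple (206,233).

The springs are at (182,180) and (241,187).

```bash
cat > h.py <<'E'
import numpy as np,cv2
from bench import ctrl
def cal(n):
    c=ctrl.calibration(n);K=np.array([[c['fx'],0,c['cx']],[0,c['fy'],c['cy']],[0,0,1]])
    return K,c['distortion'],c['rvec'],c['tvec']
def ray(n,px,z):
    K,d,r,t=cal(n);u=cv2.undistortPoints(np.array(px,float).reshape(-1,1,2),K,d).reshape(-1,2)
    R=cv2.Rodrigues(r)[0];o=-R.T@t;D=np.c_[u,np.ones(len(u))]@R
    z=np.broadcast_to(z,len(u));return o+D*((z-o[2])/D[:,2])[:,None]
def proj(n,P):
    K,d,r,t=cal(n);return cv2.projectPoints(np.array(P,float).reshape(-1,1,3),r,t,K,d)[0].reshape(-1,2)
E
python3 - <<'E'
import cv2
from h import *
a=cv2.imread("pics/top0.png")[125:250,155:300]
cv2.imwrite("pics/topc.png",cv2.resize(a,None,fx=5,fy=4.8,interpolation=cv2.INTER_CUBIC)) if 0 else cv2.imwrite("pics/topc.png",cv2.resize(a,None,fx=4.8,fy=4.8,interpolation=cv2.INTER_CUBIC))
a=cv2.imread("pics/scene0.png")[130:280,220:370]
cv2.imwrite("pics/scenec.png",cv2.resize(a,None,fx=4,fy=4,interpolation=cv2.INTER_CUBIC))
print(ray("top",[(182,155),(213,188),(242,152),(270,175),(182,214),(241,210),(206,233)],.05).round(3))
print(ray("top",[(182,180),(241,187)],.04).round(3))
print(ray("top",[(212,150),(272,147)],.028).round(3))
E
```

```text
[[ 0.628  0.204  0.05 ]
 [ 0.511  0.098  0.05 ]
 [ 0.635 -0.001  0.05 ]
 [ 0.553 -0.094  0.05 ]
 [ 0.425  0.2    0.05 ]
 [ 0.435  0.005  0.05 ]
 [ 0.361  0.12   0.05 ]]
[[0.543 0.204 0.04 ]
 [0.515 0.004 0.04 ]]
[[ 0.651  0.103  0.028]
 [ 0.658 -0.104  0.028]]
```

View pics/topc.png

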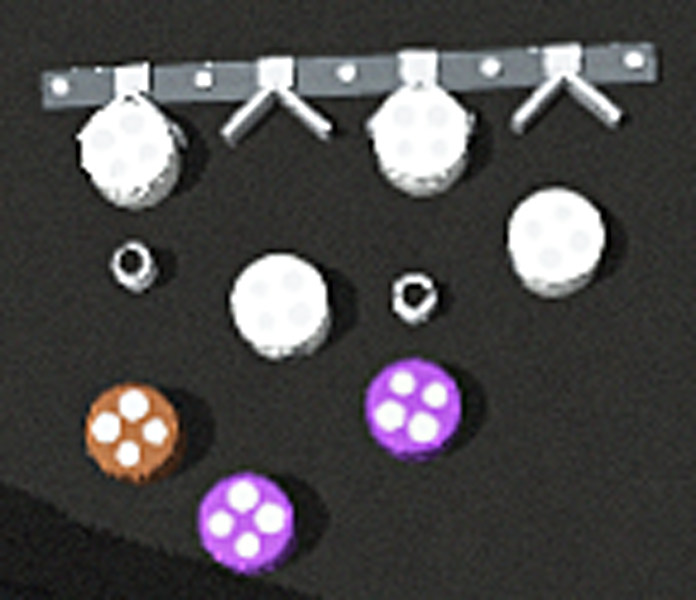

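View pics/scenec.png

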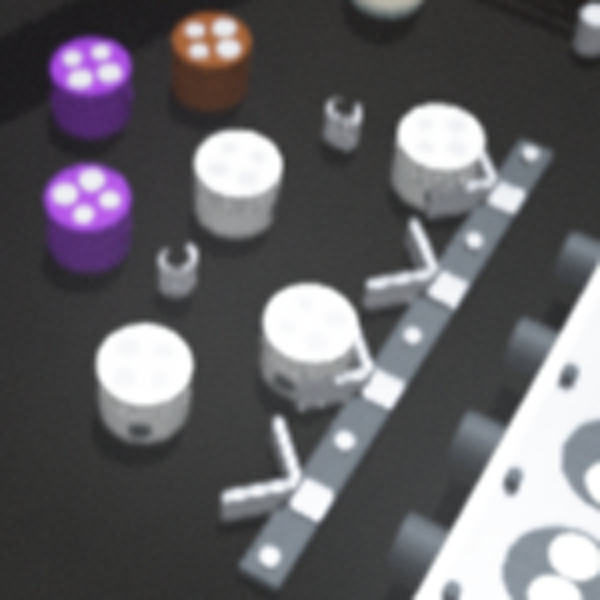

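Both crops confirm the choice. The two white strays at crop (280,305) and (556,238) stand ahead of the two empty Vs. Next I measure them more precisely.

```bash
cat >> h.py <<'E'
from scipy.optimize import least_squares
def bright(img,th,lo,hi): 
    g=img.min(2); return ((g>th)*255).astype(np.uint8)
def crown(n,img,c,rpx=18,z=.05,th=215):
    """sub-pixel edge points of the crown (radial scan, brightness half level), onto plane z, circle of r=32 mm by far side edge"""
    g=cv2.GaussianBlur(img.min(2).astype(np.float32),(0,0),.6); W=ray(n,[c],z)[0]; pts=[]
    for a in np.deg2rad(np.arange(-80,81,5)):   # world direction from +x: far side, against dark mat
        rr=np.arange(.022,.044,.0005); P=np.c_[W[0]+rr*np.cos(a),W[1]+rr*np.sin(a),0*rr+z]
        uv=proj(n,P).astype(np.float32); v=cv2.remap(g,uv[:,:1],uv[:,1:],cv2.INTER_LINEAR).ravel()
        b=np.where((v[:-1]>=110)&(v[1:]<110))[0]
        if len(b): pts.append(P[b[0],:2])
    pts=np.array(pts)
    f=lambda p:np.hypot(pts[:,0]-p[0],pts[:,1]-p[1])-.032
    s=least_squares(f,W[:2],loss='soft_l1',f_scale=.001); return s.x,np.median(abs(s.fun)),len(pts)
E
python3 - <<'E'
from h import *
im=cv2.imread("pics/top0.png")
for c in [(181.5,155),(213,187.5),(242,152),(270.5,174.5),(182,214),(241,210),(206,233)]:
    for _ in range(3):
        x,e,k=crown("top",im,c); c=proj("top",[[*x,.05]])[0]
    print(c.round(1),x.round(4),e.round(4),k)
# V apex tips in crop /4.8 ; inner apex and plate tips at z .028
px=np.array([(277,92),(230,137),(326,132),(565,80),(517,126),(616,118),(45,88),(655,62)])/4.8+[155,125]-.4
print(ray("top",px,[.028]*6+[.012]*2).round(4))
E
```

```text
[181.1 153.7] [0.6329 0.2067] 0.0009 21
[212.7 186.6] [0.5161 0.0985] 0.0005 33
[242.1 150.7] [ 0.6393 -0.0011] 0.0008 18
[270.3 172.8] [ 0.56  -0.095] 0.0005 33
[181. 218.] [0.4119 0.2032] 0.0032 32
[241.4 212.3] [0.4277 0.0037] 0.0032 30
[206.  235.9] [0.3513 0.1204] 0.0029 33
[[ 0.6734  0.1024  0.028 ]
 [ 0.6401  0.1361  0.028 ]
 [ 0.6425  0.067   0.028 ]
 [ 0.6785 -0.1056  0.028 ]
 [ 0.6444 -0.0702  0.028 ]
 [ 0.6492 -0.1415  0.028 ]
 [ 0.6856  0.2746  0.012 ]
 [ 0.6966 -0.1726  0.012 ]]
```

```bash
cat >> h.py <<'E'
from scipy.spatial.transform import Rotation as Ro
def st():
    s=ctrl.get_state();R=Ro.from_rotvec(s['tool_rot']).as_matrix()
    print('t',s['time'],'p',s['position'].round(4),'F',s['ft_force'].round(2),'w',round(s['grip_width'],3),'xaxis yaw',round(np.degrees(np.arctan2(R[1,0],R[0,0])),2),'z',R[:,2].round(3));return s,R
def delta(t):
    s,R=st();print('tool delta',(R.T@(np.array(t)-s['position'])).round(4))
def turn(yaw):
    s,R=st();c,n=np.cos(yaw),np.sin(yaw);T=np.array([[c,n,0],[n,-c,0],[0,0,-1.]])
    print('turn',Ro.from_matrix(R.T@T).as_rotvec().round(4))
E
python3 - <<'E'
from h import *
s,R=st();print(R.round(3));delta([.45,.099,.15])
turn(.028);turn(.028+np.pi)
E
```

```text
t 0.1 p [0.2689 0.5912 0.211 ] F [-0.77 -0.22  0.72] w 0.998 xaxis yaw 155.55 z [-0.001 -0.002 -1.   ]
[[-0.91   0.414 -0.001]
 [ 0.414  0.91  -0.002]
 [-0.    -0.002 -1.   ]]
t 0.1 p [0.2689 0.5912 0.211 ] F [-0.77 -0.22  0.72] w 0.998 xaxis yaw 155.55 z [-0.001 -0.002 -1.   ]
tool delta [-0.3686 -0.373   0.0617]
t 0.1 p [0.2689 0.5912 0.211 ] F [-0.77 -0.22  0.72] w 0.998 xaxis yaw 155.55 z [-0.001 -0.002 -1.   ]
turn [-4.0000e-04  2.4000e-03  2.6868e+00]
t 0.1 p [0.2689 0.5912 0.211 ] F [-0.77 -0.22  0.72] w 0.998 xaxis yaw 155.55 z [-0.001 -0.002 -1.   ]
turn [-1.800e-03 -3.000e-04 -4.548e-01]
```

>>> servo_tool(series=[{"travel":[0,0,0],"angular":[0,0,-0.114]},{"travel":[0,0,0],"angular":[0,0,-0.114]},{"travel":[0,0,0],"angular":[0,0,-0.114]},{"travel":[0,0,0],"angular":[0,0,-0.113]}], claw=0.03, squeeze=20)

```text
time: 0.5
position: [0.269, 0.5914, 0.2114]
tool_rot: [0.052, -3.141, 0.002]
ft_force: [0.3, 0.3, 0.7]
grip_width: 0.719
```

>>> servo_tool(series=[{"travel":[-0.016,-0.042,0]},{"travel":[-0.016,-0.042,0]},{"travel":[-0.016,-0.042,0]},{"travel":[-0.016,-0.042,0]},{"travel":[-0.016,-0.042,0]}])

```text
$.series[0]: bad value
```

>>> servo_tool(series=[{"travel":[-0.016,-0.042,0]},{"travel":[-0.016,-0.042,0]},{"travel":[-0.016,-0.042,0]},{"travel":[-0.016,-0.042,0]},{"travel":[-0.016,-0.042,0]}])

```text
$.series[0]: bad value
```

```bash
python3 - <<'E'
from h import *
delta([.45,.099,.1]);turn(.028+np.pi)
E
```

```text
t 0.5 p [0.269  0.5914 0.2114] F [0.31 0.3  0.7 ] w 0.719 xaxis yaw -178.11 z [-0.    -0.001 -1.   ]
tool delta [-0.1648 -0.4979  0.1119]
t 0.5 p [0.269  0.5914 0.2114] F [0.31 0.3  0.7 ] w 0.719 xaxis yaw -178.11 z [-0.    -0.001 -1.   ]
turn [-0.0011 -0.0004  0.0049]
```

Each row needs both keys.

>>> servo_tool(series=[{"travel":[-0.015,-0.045,0],"angular":[0,0,0]},{"travel":[-0.015,-0.045,0],"angular":[0,0,0]},{"travel":[-0.015,-0.045,0],"angular":[0,0,0]},{"travel":[-0.015,-0.045,0],"angular":[0,0,0]},{"travel":[-0.015,-0.045,0],"angular":[0,0,0]}])

```text
time: 1.0
position: [0.3507, 0.3667, 0.2117]
tool_rot: [0.044, -3.141, 0.001]
ft_force: [1.4, -0.2, 1.1]
grip_width: 0.358
```

>>> servo_tool(series=[{"travel":[-0.015,-0.045,0],"angular":[0,0,0]},{"travel":[-0.015,-0.045,0],"angular":[0,0,0]},{"travel":[-0.015,-0.045,0],"angular":[0,0,0]},{"travel":[-0.015,-0.045,0],"angular":[0,0,0]},{"travel":[-0.015,-0.045,0],"angular":[0,0,0]}])

```text
time: 1.5
position: [0.4318, 0.1441, 0.2119]
tool_rot: [0.045, -3.141, -0.0]
ft_force: [1.7, -0.1, -0.7]
grip_width: 0.343
```

```bash
python3 - <<'E'
from h import *
delta([.45,.0965,.1]);turn(.028+np.pi)
E
```

```text
t 1.5 p [0.4318 0.1441 0.2119] F [ 1.69 -0.06 -0.66] w 0.343 xaxis yaw -178.38 z [-0.  0. -1.]
tool delta [-0.0168 -0.0481  0.1119]
t 1.5 p [0.4318 0.1441 0.2119] F [ 1.69 -0.06 -0.66] w 0.343 xaxis yaw -178.38 z [-0.  0. -1.]
turn [ 0.0002 -0.      0.0003]
```

>>> servo_tool(series=[{"travel":[-0.017,-0.048,0],"angular":[0,0,0]},{"travel":[0,0,0.03],"angular":[0,0,0]},{"travel":[0,0,0.04],"angular":[0,0,0]},{"travel":[0,0,0.04],"angular":[0,0,0]},{"travel":[0,0,0],"angular":[0,0,0]}])

```text
time: 2.0
position: [0.4451, 0.0979, 0.0972]
tool_rot: [0.043, -3.131, 0.006]
ft_force: [-1.2, -0.2, -0.2]
grip_width: 0.346
```

```bash
python3 - <<'E'
from h import *
delta([.45,.0965,.02])
for n in("top","scene"):cv2.imwrite(f"pics/{n}1.png",cv2.resize(cv2.cvtColor(ctrl.get_image(n),cv2.COLOR_RGB2BGR)[120:290,150:380],None,fx=3,fy=3,interpolation=cv2.INTER_CUBIC))
E
```

```text
t 2.0 p [0.4451 0.0979 0.0972] F [-1.17 -0.2  -0.17] w 0.346 xaxis yaw -178.41 z [-0.01  -0.004 -1.   ]
tool delta [-0.0056 -0.0012  0.0771]
```

View pics/top1.png

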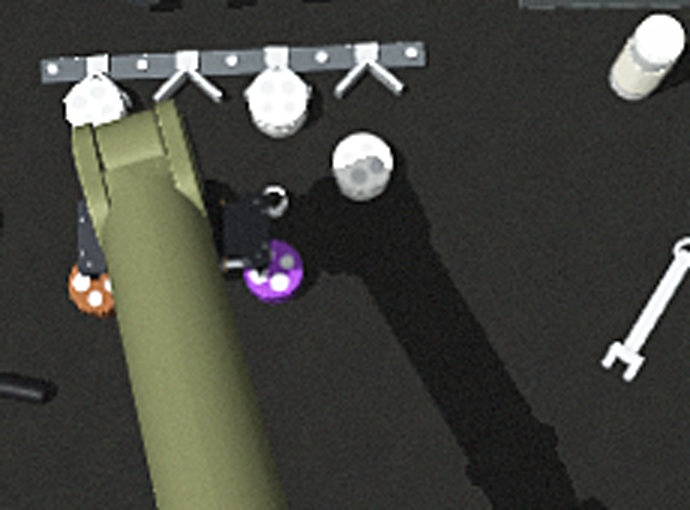

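View pics/scene1.png

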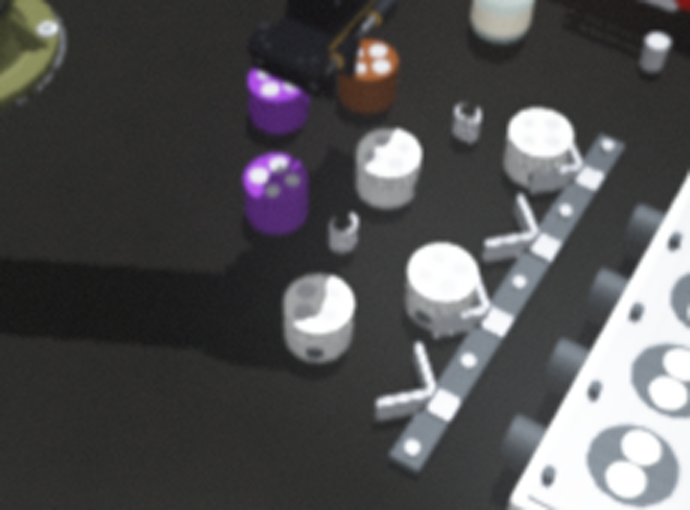

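>>> servo_tool(series=[{"travel":[-0.01,0,0.0],"angular":[0,0,0]},{"travel":[0,0,0],"angular":[0,0,0]},{"travel":[0,0,0.0],"angular":[0,0,0]}])

```text
time: 2.4
position: [0.4612, 0.1002, 0.1036]
tool_rot: [-0.044, 3.139, 0.001]
ft_force: [-0.7, -0.2, -0.0]
grip_width: 0.345
```

```bash
python3 - <<'E'
from h import *
delta([.455,.0965,.02]);turn(.028+np.pi);print(ctrl.get_state()['joint_positions'].round(3))
E
```

```text
t 2.4 p [0.4612 0.1002 0.1036] F [-0.68 -0.23 -0.01] w 0.345 xaxis yaw -178.38 z [ 0.003  0.001 -1.   ]
tool delta [ 0.0065 -0.0035  0.0836]
t 2.4 p [0.4612 0.1002 0.1036] F [-0.68 -0.23 -0.01] w 0.345 xaxis yaw -178.38 z [ 0.003  0.001 -1.   ]
turn [0.0008 0.0026 0.0002]
[-0.573  0.021  0.308  2.026 -0.007  1.093  1.337]
```

>>> servo_tool(series=[{"travel":[0.004,-0.003,0.02],"angular":[0,0,0]},{"travel":[0,0,0.02],"angular":[0,0,0]},{"travel":[0,0,0.02],"angular":[0,0,0]},{"travel":[0,0,0.02],"angular":[0,0,0]},{"travel":[0,0,0],"angular":[0,0,0]}])

```text
time: 2.9
position: [0.454, 0.0962, 0.0205]
tool_rot: [0.044, -3.137, 0.002]
ft_force: [-0.0, 0.5, 0.7]
grip_width: 0.343
```

```bash
python3 - <<'E'
from h import *
delta([.455,.0965,.02]);turn(.028+np.pi);print(ctrl.get_state()['joint_positions'].round(3))
cv2.imwrite(f"pics/s2.png",cv2.resize(cv2.cvtColor(ctrl.get_image("scene"),cv2.COLOR_RGB2BGR)[120:270,200:360],None,fx=4,fy=4,interpolation=cv2.INTER_CUBIC))
E
```

```text
t 2.9 p [0.454  0.0962 0.0205] F [-0.02  0.45  0.66] w 0.343 xaxis yaw -178.38 z [-0.004 -0.001 -1.   ]
tool delta [-0.001   0.0003  0.0005]
t 2.9 p [0.454  0.0962 0.0205] F [-0.02  0.45  0.66] w 0.343 xaxis yaw -178.38 z [-0.004 -0.001 -1.   ]
turn [-0.0014 -0.004   0.0004]
[-0.562  0.124  0.311  2.113 -0.047  0.915  1.376]
```

View pics/s2.png

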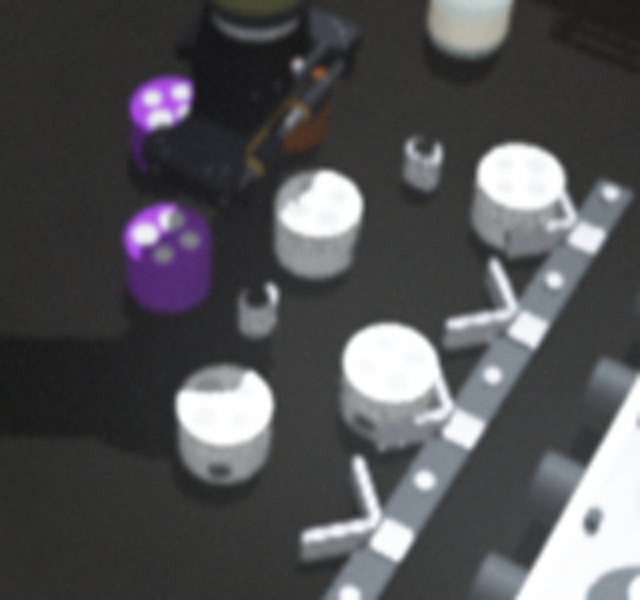

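>>> servo_tool(series=[{"travel":[-0.009,0,0],"angular":[0,0,0]},{"travel":[-0.009,0,0],"angular":[0,0,0]},{"travel":[-0.009,0,0],"angular":[0,0,0]},{"travel":[-0.009,0,0],"angular":[0,0,0]},{"travel":[-0.009,0,0],"angular":[0,0,0]}])

```text
time: 3.45
position: [0.4999, 0.0981, 0.0225]
tool_rot: [0.044, -3.137, -0.0]
ft_force: [-7.1, -1.0, 7.6]
grip_width: 0.344
```

>>> servo_tool(series=[{"travel":[-0.009,0,0],"angular":[0,0,0]},{"travel":[-0.009,0,0],"angular":[0,0,0]},{"travel":[-0.009,0,0],"angular":[0,0,0]},{"travel":[-0.009,0.001,0],"angular":[0,0,0]},{"travel":[-0.009,0,0],"angular":[0,0,0]}])

```text
time: 3.95
position: [0.5449, 0.1005, 0.0226]
tool_rot: [0.045, -3.137, -0.0]
ft_force: [-7.7, -0.4, 7.1]
grip_width: 0.343
```

```bash
python3 - <<'E'
from h import *
delta([.590,.1015,.02]);turn(.028+np.pi)
cv2.imwrite(f"pics/s3.png",cv2.resize(cv2.cvtColor(ctrl.get_image("scene"),cv2.COLOR_RGB2BGR)[120:270,200:360],None,fx=4,fy=4,interpolation=cv2.INTER_CUBIC))
E
```

```text
t 3.95 p [0.5449 0.1005 0.0226] F [-7.69 -0.41  7.15] w 0.343 xaxis yaw -178.37 z [-0.004  0.    -1.   ]
tool delta [-0.0451 -0.0002  0.0024]
t 3.95 p [0.5449 0.1005 0.0226] F [-7.69 -0.41  7.15] w 0.343 xaxis yaw -178.37 z [-0.004  0.    -1.   ]
turn [ 0.0003 -0.0039  0.0005]
```

View pics/s3.png

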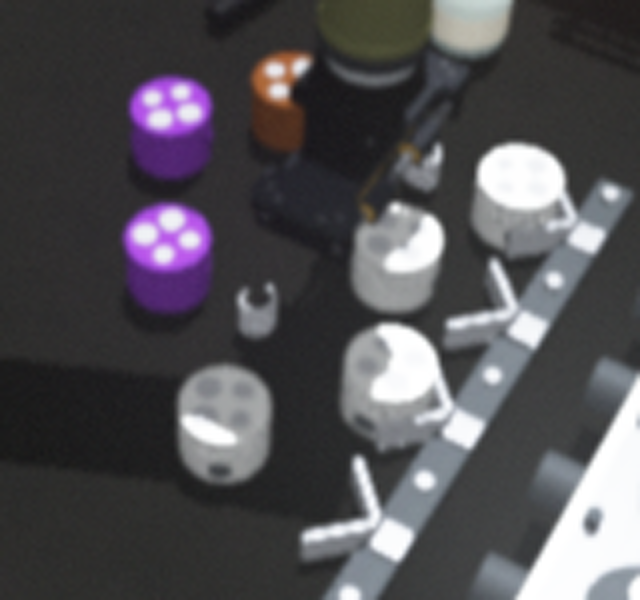

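>>> servo_tool(series=[{"travel":[-0.009,0,0],"angular":[0,0,0]},{"travel":[-0.009,0,0],"angular":[0,0,0]},{"travel":[-0.009,0,0],"angular":[0,0,0]},{"travel":[-0.009,0,0],"angular":[0,0,0]}])

```text
time: 4.4
position: [0.5813, 0.1014, 0.0223]
tool_rot: [0.045, -3.139, -0.0]
ft_force: [-5.1, -0.4, 4.6]
grip_width: 0.344
```

```bash
python3 - <<'E'
from h import *
delta([.598,.1015,.02])
a=cv2.cvtColor(ctrl.get_image("scene"),cv2.COLOR_RGB2BGR);cv2.imwrite("pics/s4f.png",a)
cv2.imwrite(f"pics/s4.png",cv2.resize(a[140:260,250:370],None,fx=5,fy=5,interpolation=cv2.INTER_CUBIC))
E
```

```text
t 4.4 p [0.5813 0.1014 0.0223] F [-5.09 -0.45  4.55] w 0.344 xaxis yaw -178.37 z [-0.003  0.    -1.   ]
tool delta [-0.0167 -0.0004  0.0023]
```

View pics/s4.png

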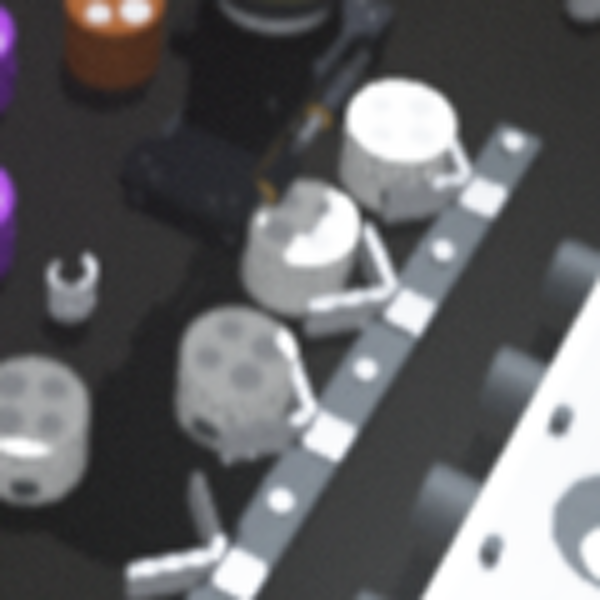

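>>> servo_tool(series=[{"travel":[-0.007,0,0],"angular":[0,0,0]},{"travel":[-0.003,0,0],"angular":[0,0,0]},{"travel":[0.02,0,0],"angular":[0,0,0]}])

```text
time: 4.75
position: [0.5751, 0.1008, 0.0226]
tool_rot: [-0.043, 3.136, -0.0]
ft_force: [-1.1, 0.9, 0.5]
grip_width: 0.346
```

>>> servo_tool(series=[{"travel":[0.005,0,0],"angular":[0,0,0]},{"travel":[0,0,0],"angular":[0,0,0]},{"travel":[0,0,0],"angular":[0,0,0]},{"travel":[0,0,0],"angular":[0,0,0]},{"travel":[0,0,0],"angular":[0,0,0]}], claw=0)

```text
time: 5.25
position: [0.5674, 0.1008, 0.0222]
tool_rot: [-0.044, 3.141, -0.0]
ft_force: [-0.8, -0.3, -0.4]
grip_width: 0.025
```

```bash
python3 - <<'E'
from h import *
delta([.595,.1015,.02])
a=cv2.cvtColor(ctrl.get_image("scene"),cv2.COLOR_RGB2BGR);cv2.imwrite("pics/s5f.png",a)
cv2.imwrite(f"pics/s5.png",cv2.resize(a[140:260,250:370],None,fx=5,fy=5,interpolation=cv2.INTER_CUBIC))
E
```

```text
t 5.25 p [0.5674 0.1008 0.0222] F [-0.79 -0.3  -0.42] w 0.025 xaxis yaw -178.39 z [ 0.001 -0.    -1.   ]
tool delta [-0.0276 -0.      0.0022]
```

View pics/s5.png

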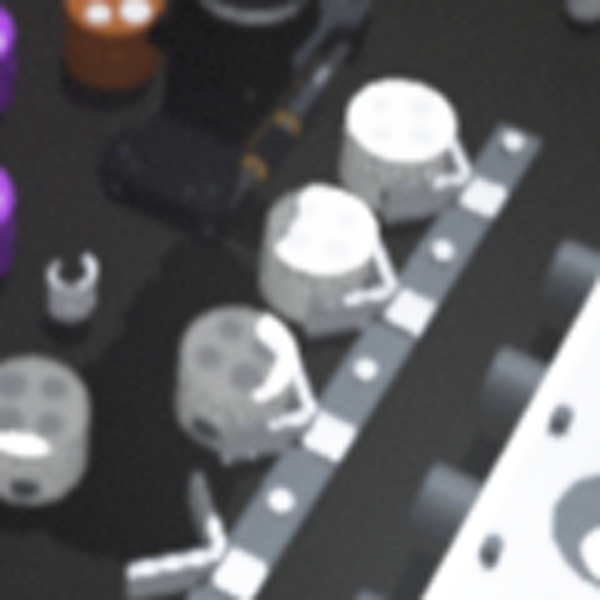

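>>> servo_tool(series=[{"travel":[-0.008,0,0.001],"angular":[0,0,0]},{"travel":[-0.006,0,0.001],"angular":[0,0,0]},{"travel":[-0.004,0,0],"angular":[0,0,0]},{"travel":[-0.004,0,0],"angular":[0,0,0]}])

```text
time: 5.7
position: [0.5883, 0.1013, 0.0198]
tool_rot: [0.044, -3.139, 0.0]
ft_force: [-5.9, -0.9, 4.2]
grip_width: 0.003
```

>>> servo_tool(series=[{"travel":[-0.002,0,0],"angular":[0,0,0]},{"travel":[-0.002,0,0],"angular":[0,0,0]}])

```text
time: 5.9
position: [0.5885, 0.1013, 0.0197]
tool_rot: [0.044, -3.131, 0.001]
ft_force: [-15.1, -1.8, 13.7]
grip_width: 0.003
```

>>> servo_tool(series=[{"travel":[-0.001,0,0],"angular":[0,0,0]},{"travel":[-0.001,0,0],"angular":[0,0,0]}])

```text
time: 6.1
position: [0.5884, 0.1013, 0.0197]
tool_rot: [0.045, -3.127, 0.001]
ft_force: [-18.9, -2.1, 15.6]
grip_width: 0.005
```

```bash
python3 - <<'E'
from h import *
a=cv2.cvtColor(ctrl.get_image("scene"),cv2.COLOR_RGB2BGR);cv2.imwrite("pics/s6f.png",a)
cv2.imwrite(f"pics/s6.png",cv2.resize(a[140:260,250:370],None,fx=5,fy=5,interpolation=cv2.INTER_CUBIC))
E
```

```text
(no output)
```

View pics/s6.png

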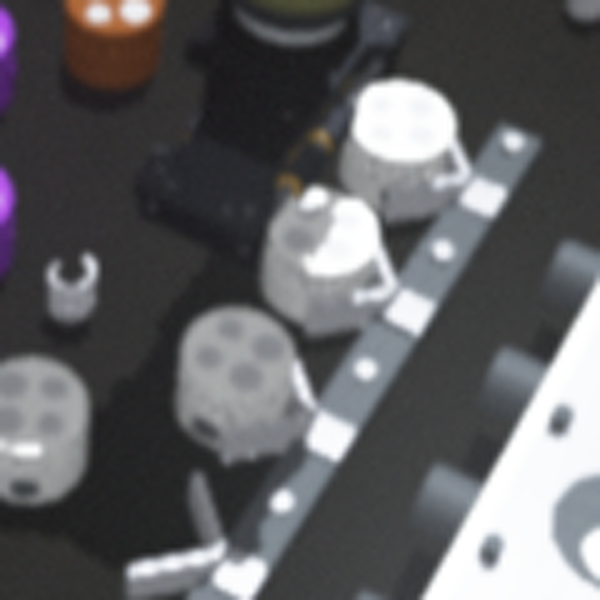

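>>> servo_tool(series=[{"travel":[0.01,0,0],"angular":[0,0,0]},{"travel":[0.02,0,0],"angular":[0,0,0]},{"travel":[0.02,0,-0.03],"angular":[0,0,0]},{"travel":[0.03,0,-0.045],"angular":[0,0,0]},{"travel":[0,-0.02,-0.045],"angular":[0,0,0]}], claw=0.03)

```text
time: 6.65
position: [0.5136, 0.082, 0.1364]
tool_rot: [0.053, -3.137, -0.002]
ft_force: [1.2, 0.1, 0.4]
grip_width: 0.317
```

>>> servo_tool(series=[{"travel":[0,-0.04,0],"angular":[0,0,0]},{"travel":[0,-0.045,0],"angular":[0,0,0]},{"travel":[0,-0.045,0],"angular":[0,0,0]},{"travel":[0,-0.045,0],"angular":[0,0,0]}])

```text
time: 7.05
position: [0.5229, -0.0973, 0.1372]
tool_rot: [-0.045, 3.139, 0.0]
ft_force: [-0.5, -1.0, -0.1]
grip_width: 0.345
```

```bash
python3 - <<'E'
from h import *
st()
a=cv2.cvtColor(ctrl.get_image("scene"),cv2.COLOR_RGB2BGR);cv2.imwrite("pics/s7f.png",a)
cv2.imwrite(f"pics/s7.png",cv2.resize(a[140:260,250:370],None,fx=5,fy=5,interpolation=cv2.INTER_CUBIC))
a=cv2.cvtColor(ctrl.get_image("top"),cv2.COLOR_RGB2BGR);cv2.imwrite("pics/t7f.png",a)
cv2.imwrite(f"pics/t7.png",cv2.resize(a[125:245,155:300],None,fx=5,fy=5,interpolation=cv2.INTER_CUBIC))
for c in [(181.5,155),(212,152),(242,152),(270.5,174.5)]:
    for _ in range(3):
        x,e,k=crown("top",a,c); c=proj("top",[[*x,.05]])[0]
    print(c.round(1),x.round(4),e.round(4),k)
E
```

```text
t 7.05 p [ 0.5229 -0.0973  0.1372] F [-0.48 -1.04 -0.14] w 0.345 xaxis yaw -178.36 z [ 0.002  0.    -1.   ]
[181.1 153.7] [0.6329 0.2068] 0.001 21
[211.4 152.2] [0.6361 0.1034] 0.001 19
[242.1 150.7] [ 0.6394 -0.001 ] 0.0005 18Traceback (most recent call last):
  File "<stdin>", line 9, in <module>
  File "h.py", line 25, in crown
    s=least_squares(f,W[:2],loss='soft_l1',f_scale=.001); return s.x,np.median(abs(s.fun)),len(pts)
    return func(*args, **kwargs)
    vector_fun = VectorFunction(
        fun_wrapped,
    ...<6 lines>...
        workers=workers
    )
    self._update_fun()
    ~~~~~~~~~~~~~~~~^^
    self.f = self.fun_wrapped(xp_copy(self.x))
             ~~~~~~~~~~~~~~~~^^^^^^^^^^^^^^^^^
    return np.atleast_1d(self.fun(x))
                         ~~~~~~~~^^^
    return self.f(x, *self.args, **self.kwargs)
           ~~~~~~^^^^^^^^^^^^^^^^^^^^^^^^^^^^^^
  File "h.py", line 24, in <lambda>
    f=lambda p:np.hypot(pts[:,0]-p[0],pts[:,1]-p[1])-.032
                        ~~~^^^^^
IndexError: too many indices for array: array is 1-dimensional, but 2 were indexed
```

View pics/s7.png

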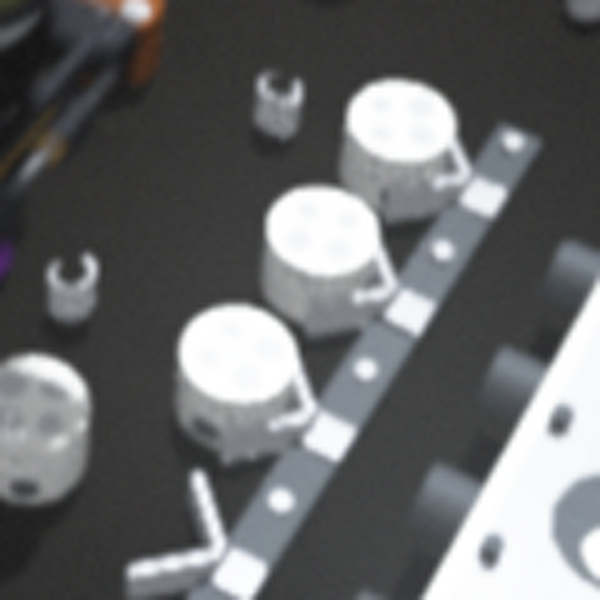

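View pics/t7.png

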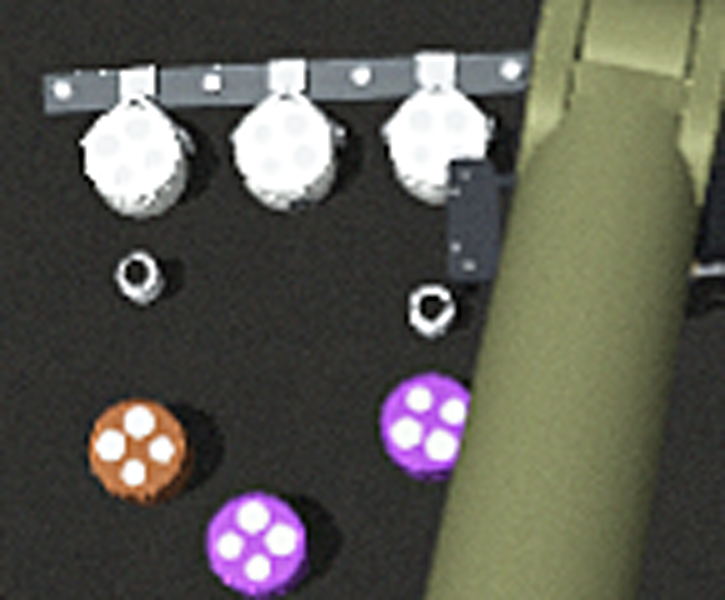

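Piston one sits at (0.636, 0.103), which is the midpoint of its neighbours to within 1 mm, so it is home. Springs and look-alikes haven't moved. Next is the second stray.

>>> servo_tool(series=[{"travel":[0.034,0,0],"angular":[0,0,0]},{"travel":[0,0,0.03],"angular":[0,0,0]},{"travel":[0,0,0.03],"angular":[0,0,0]},{"travel":[0,0,0.03],"angular":[0,0,0]},{"travel":[0,0,0.015],"angular":[0,0,0]}])

```text
time: 7.65
position: [0.4872, -0.0959, 0.0294]
tool_rot: [0.045, -3.139, -0.0]
ft_force: [0.2, -0.4, 0.4]
grip_width: 0.343
```

>>> servo_tool(series=[{"travel":[0,0,0.01],"angular":[0,0,0]},{"travel":[0,0,0],"angular":[0,0,0]}])

```text
time: 7.85
position: [0.4879, -0.0962, 0.0207]
tool_rot: [0.045, -3.139, 0.0]
ft_force: [-0.3, -0.3, -0.2]
grip_width: 0.343
```

```bash
python3 - <<'E'
from h import *
delta([.49,-.098,.021]);delta([.516,-.097,.021]);turn(.028+np.pi)
a=cv2.cvtColor(ctrl.get_image("scene"),cv2.COLOR_RGB2BGR)
cv2.imwrite(f"pics/s8.png",cv2.resize(a[150:290,220:360],None,fx=4,fy=4,interpolation=cv2.INTER_CUBIC))
E
```

```text
t 7.85 p [ 0.4879 -0.0962  0.0207] F [-0.33 -0.33 -0.21] w 0.343 xaxis yaw -178.37 z [-0.002 -0.    -1.   ]
tool delta [-0.0021 -0.0018 -0.0003]
t 7.85 p [ 0.4879 -0.0962  0.0207] F [-0.33 -0.33 -0.21] w 0.343 xaxis yaw -178.37 z [-0.002 -0.    -1.   ]
tool delta [-0.0281 -0.0016 -0.0004]
t 7.85 p [ 0.4879 -0.0962  0.0207] F [-0.33 -0.33 -0.21] w 0.343 xaxis yaw -178.37 z [-0.002 -0.    -1.   ]
turn [-0.0001 -0.0018  0.0004]
```

View pics/s8.png

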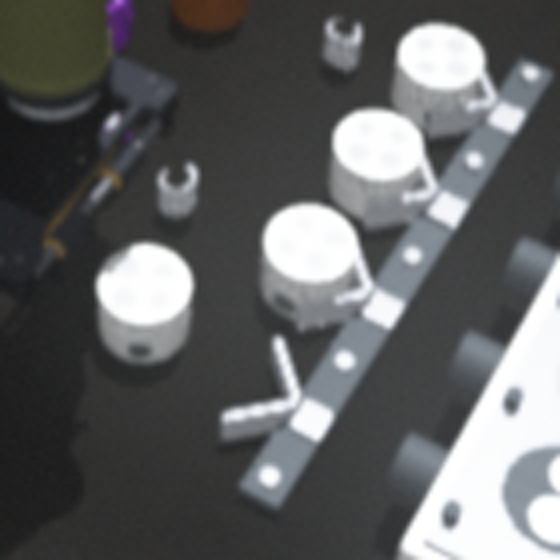

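>>> servo_tool(series=[{"travel":[-0.009,-0.0005,0],"angular":[0,0,0]},{"travel":[-0.009,-0.0005,0],"angular":[0,0,0]},{"travel":[-0.009,-0.0005,0],"angular":[0,0,0]},{"travel":[-0.009,-0.0015,0],"angular":[0,0,0]},{"travel":[-0.009,-0.0015,0],"angular":[0,0,0]}])

```text
time: 8.4
position: [0.5336, -0.0996, 0.0217]
tool_rot: [0.045, -3.139, -0.001]
ft_force: [-3.4, 1.2, 4.2]
grip_width: 0.347
```

>>> servo_tool(series=[{"travel":[-0.009,-0.0015,0],"angular":[0,0,0]},{"travel":[-0.009,-0.0015,0],"angular":[0,0,0]},{"travel":[-0.009,-0.0015,0],"angular":[0,0,0]}])

```text
time: 8.7
position: [0.5614, -0.1036, 0.0216]
tool_rot: [0.044, -3.141, -0.0]
ft_force: [-4.2, 0.2, 3.5]
grip_width: 0.347
```

```bash
python3 - <<'E'
from h import *
delta([.588,-.107,.021]);turn(.028+np.pi)
a=cv2.cvtColor(ctrl.get_image("scene"),cv2.COLOR_RGB2BGR)
cv2.imwrite(f"pics/s9.png",cv2.resize(a[150:290,220:360],None,fx=4,fy=4,interpolation=cv2.INTER_CUBIC))
E
```

```text
t 8.7 p [ 0.5614 -0.1036  0.0216] F [-4.21  0.23  3.48] w 0.347 xaxis yaw -178.39 z [-0.  0. -1.]
tool delta [-0.0265 -0.0041  0.0006]
t 8.7 p [ 0.5614 -0.1036  0.0216] F [-4.21  0.23  3.48] w 0.347 xaxis yaw -178.39 z [-0.  0. -1.]
turn [ 0.0001 -0.0003  0.0001]
```

View pics/s9.png

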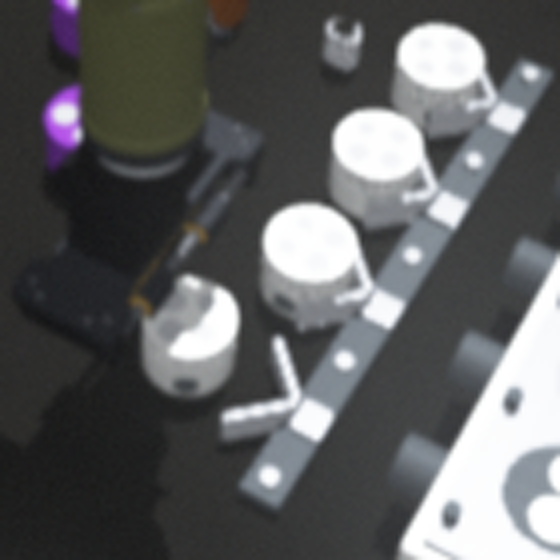

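>>> servo_tool(series=[{"travel":[-0.009,-0.0015,0],"angular":[0,0,0]},{"travel":[-0.009,-0.0015,0],"angular":[0,0,0]},{"travel":[-0.008,-0.001,0],"angular":[0,0,0]},{"travel":[-0.003,0,0],"angular":[0,0,0]},{"travel":[0.02,0,0],"angular":[0,0,0]}])

```text
time: 9.25
position: [0.5733, -0.1069, 0.022]
tool_rot: [-0.047, 3.137, -0.002]
ft_force: [-0.1, 0.7, 0.8]
grip_width: 0.345
```

>>> servo_tool(series=[{"travel":[0.005,0,0],"angular":[0,0,0]},{"travel":[0,0,0],"angular":[0,0,0]},{"travel":[0,0,0],"angular":[0,0,0]},{"travel":[0,0,0],"angular":[0,0,0]},{"travel":[0,0,0],"angular":[0,0,0]}], claw=0)

```text
time: 9.75
position: [0.5655, -0.1073, 0.0218]
tool_rot: [-0.045, 3.141, -0.0]
ft_force: [0.3, -0.8, 0.2]
grip_width: 0.028
```

```bash
python3 - <<'E'
from h import *
delta([.595,-.108,.021]);turn(.028+np.pi)
a=cv2.cvtColor(ctrl.get_image("scene"),cv2.COLOR_RGB2BGR)
cv2.imwrite(f"pics/s10.png",cv2.resize(a[150:290,220:360],None,fx=4,fy=4,interpolation=cv2.INTER_CUBIC))
E
```

```text
t 9.75 p [ 0.5655 -0.1073  0.0218] F [ 0.27 -0.81  0.2 ] w 0.028 xaxis yaw -178.37 z [ 0.001 -0.    -1.   ]
tool delta [-0.0294 -0.0016  0.0008]
t 9.75 p [ 0.5655 -0.1073  0.0218] F [ 0.27 -0.81  0.2 ] w 0.028 xaxis yaw -178.37 z [ 0.001 -0.    -1.   ]
turn [-0.0001  0.0007  0.0005]
```

View pics/s10.png

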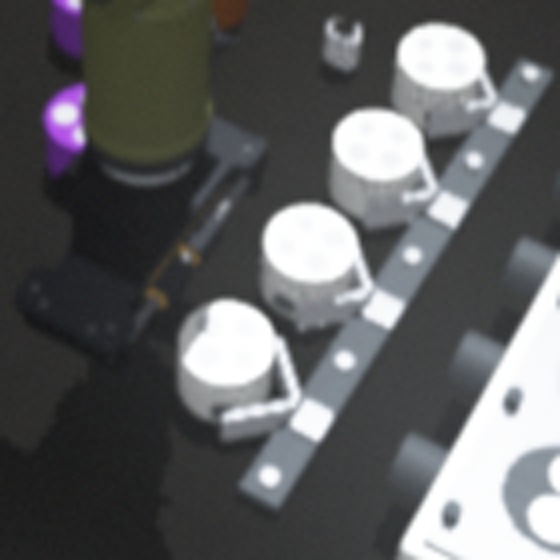

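About 10 mm remains, so I make the final push with closed fingers. The left plate shows slightly less, but the V should self-centre the piston.

>>> servo_tool(series=[{"travel":[-0.008,0,0.001],"angular":[0,0,0]},{"travel":[-0.007,-0.001,0.001],"angular":[0,0,0]},{"travel":[-0.006,0,0],"angular":[0,0,0]},{"travel":[-0.005,0,0],"angular":[0,0,0]}])

```text
time: 10.2
position: [0.5907, -0.1076, 0.0194]
tool_rot: [0.045, -3.139, -0.0]
ft_force: [-4.3, 0.0, 3.3]
grip_width: 0.005
```

>>> servo_tool(series=[{"travel":[-0.003,0,0],"angular":[0,0,0]},{"travel":[-0.002,0,0],"angular":[0,0,0]}])

```text
time: 10.4
position: [0.5929, -0.1078, 0.0193]
tool_rot: [0.044, -3.134, -0.001]
ft_force: [-13.1, 1.0, 10.1]
grip_width: 0.008
```

>>> servo_tool(series=[{"travel":[-0.001,0,0],"angular":[0,0,0]},{"travel":[-0.001,0,0],"angular":[0,0,0]}])

```text
time: 10.6
position: [0.5929, -0.1077, 0.0193]
tool_rot: [0.043, -3.131, -0.003]
ft_force: [-16.0, 0.9, 13.3]
grip_width: 0.005
```

>>> servo_tool(series=[{"travel":[-0.002,0,0],"angular":[0,0,0]},{"travel":[-0.001,0,0],"angular":[0,0,0]}])

```text
time: 10.8
position: [0.5931, -0.1079, 0.0193]
tool_rot: [0.042, -3.125, -0.004]
ft_force: [-23.3, 1.1, 20.6]
grip_width: 0.007
```

>>> servo_tool(series=[{"travel":[0.012,0,0],"angular":[0,0,0]},{"travel":[0.02,0,0],"angular":[0,0,0]},{"travel":[0.02,0,-0.03],"angular":[0,0,0]},{"travel":[0.03,0,-0.045],"angular":[0,0,0]},{"travel":[0,-0.03,-0.04],"angular":[0,0,0]}])

```text
time: 11.3
position: [0.5189, -0.1357, 0.1312]
tool_rot: [0.052, -3.137, -0.007]
ft_force: [2.3, 0.5, -0.9]
grip_width: 0.001
```

>>> servo_tool(series=[{"travel":[0,-0.045,-0.02],"angular":[0,0,0]},{"travel":[0,-0.045,0],"angular":[0,0,0]},{"travel":[0,-0.045,0],"angular":[0,0,0]},{"travel":[0,0,0],"angular":[0,0,0]}])

```text
time: 11.7
position: [0.5242, -0.2831, 0.1522]
tool_rot: [-0.029, 3.14, -0.01]
ft_force: [0.3, 0.1, 0.1]
grip_width: 0.005
```

```bash
python3 - <<'E'
from h import *
st()
a=cv2.cvtColor(ctrl.get_image("scene"),cv2.COLOR_RGB2BGR);cv2.imwrite("pics/s11f.png",a)
cv2.imwrite(f"pics/s11.png",cv2.resize(a[140:280,230:370],None,fx=4,fy=4,interpolation=cv2.INTER_CUBIC))
a=cv2.cvtColor(ctrl.get_image("top"),cv2.COLOR_RGB2BGR);cv2.imwrite("pics/t11f.png",a)
cv2.imwrite(f"pics/t11.png",cv2.resize(a[125:245,155:300],None,fx=5,fy=5,interpolation=cv2.INTER_CUBIC))
for c in [(181.5,155),(212,152),(242,152),(272,149.5)]:
    for _ in range(3):
        x,e,k=crown("top",a,c); c=proj("top",[[*x,.05]])[0]
    print(c.round(1),x.round(4),e.round(4),k)
E
```

```text
t 11.7 p [ 0.5242 -0.2831  0.1522] F [0.34 0.06 0.09] w 0.005 xaxis yaw -178.96 z [ 0.001 -0.006 -1.   ]
[181.  153.7] [0.633  0.2069] 0.001 21
[211.4 152.2] [0.6361 0.1034] 0.001 19
[242.  150.7] [ 0.6393 -0.0009] 0.0005 18
[272.6 149.5] [ 0.6417 -0.1047] 0.001 19
```

View pics/s11.png

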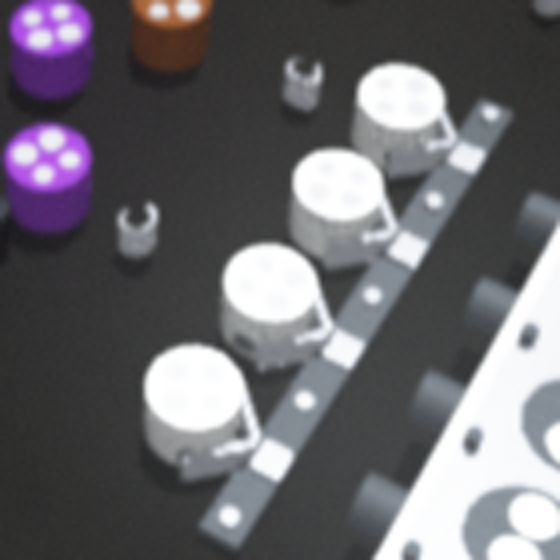

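View pics/t11.png

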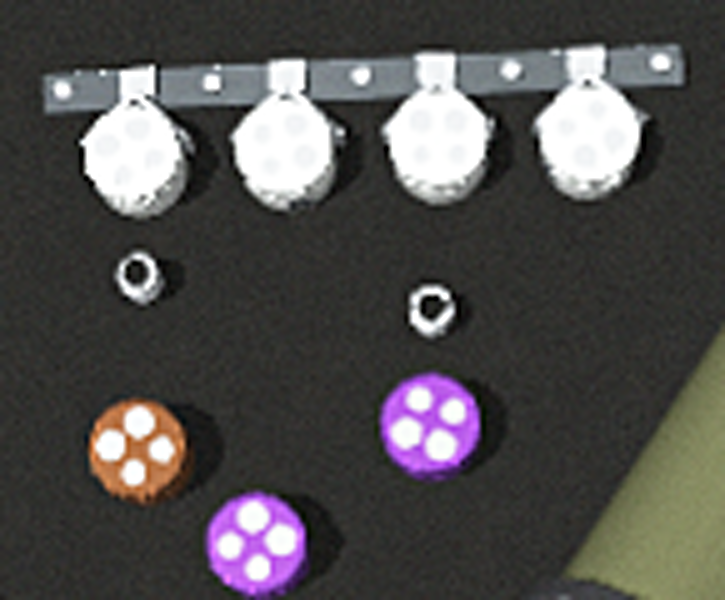

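```bash
python3 -c "
from bench import ctrl
print(ctrl.close_job())"
```

```text
the job is handed in; nothing more can be done
None
```

I pushed both white stray pistons along the surface into the empty stops ahead of them, and the four now stand in one row. I used the sides of slightly parted fingers for most of the way, then closed fingers for the last few millimetres. Each push ended at a firm stop, with a wrist reading of about 19 N along the push for the first and 23 N for the second. I then backed off clear of everything and handed in at about 12 s.

**Row:** In the top view, the crowns measure 103.5, 104.3 and 103.8 mm apart, against 105 mm nominal. The first piston is within 1 mm of the midpoint of its home neighbours. The second is within about 1.5 mm of its predicted seat, which is within measurement noise.

**Other objects:** The two pistons already home did not move (0.2 mm at most). The springs and the brown and purple look-alikes look unmoved in the pictures. I did not check the jar, spray, screwdriver, wrench or socket individually at the end; the arm stayed away from them.

**Disagreements:**
- **Contact position:** The fingers met the pistons about 6 mm earlier in x than the camera positions and the 19 mm pad width predict. I took this as finger thickness or camera bias.
- **Upward force:** The wrist also felt an upward force nearly as large as the push, up to 21 N at the end. The pistons look upright in both views.
- **Which is which:** I could not tell `piston_a` from `piston_b`, so each went to the stop directly ahead of it.

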